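# Run the fingertips along a roller track

### The job

Check that every wheel of the curved roller track turns: with closed fingertips touching the tops of the orange wheels lightly, stroke along the row from the end where the blue bin stands to the end where the red block stands, so that each wheel in turn is visibly rolled round towards the red block, its white stripe clearly off the top. Do not press hard, and do not lift or shove the track or any of the things standing around it.

Things in the scene. Friction and masses are not known exactly. Their poses are not given: they have to be found in the camera images.
- track: Curved roller track, loose on the bench: grey channel 44 mm wide, 45 mm high, 310 mm long, 1.5 to 2.5 kg, an arc of 298 mm radius with six orange wheels in a row; its walls end 15 mm below the wheel tops. Origin: at bench level, halfway along, 13 mm to the inner side of the wheel row. y runs from wheel 1 to wheel 6, x points to the outer (bulging) side, z up.
- crown1 (a point): Topmost point of orange wheel 1 at rest, 60 mm above the bench, in the middle of its 22 mm width. The six wheels are 46 mm in diameter, 52 mm apart along the arc, numbered along the track's y axis; each one's rolling direction is the arc's tangent. Each is spring-mounted: it sinks straight down under the finger (1 N to start, then 0.5 N per mm, at most 8 mm, hard stop beyond) and rises again when let go. This point is on the channel and does not sink or turn with the wheel.
- crown2 (a point): Topmost point of orange wheel 2 at rest, 60 mm above the bench, in the middle of its 22 mm width. The six wheels are 46 mm in diameter, 52 mm apart along the arc, numbered along the track's y axis; each one's rolling direction is the arc's tangent. Each is spring-mounted: it sinks straight down under the finger (1 N to start, then 0.5 N per mm, at most 8 mm, hard stop beyond) and rises again when let go. This point is on the channel and does not sink or turn with the wheel.
- crown3 (a point): Topmost point of orange wheel 3 at rest, 60 mm above the bench, in the middle of its 22 mm width. The six wheels are 46 mm in diameter, 52 mm apart along the arc, numbered along the track's y axis; each one's rolling direction is the arc's tangent. Each is spring-mounted: it sinks straight down under the finger (1 N to start, then 0.5 N per mm, at most 8 mm, hard stop beyond) and rises again when let go. This point is on the channel and does not sink or turn with the wheel.
- crown4 (a point): Topmost point of orange wheel 4 at rest, 60 mm above the bench, in the middle of its 22 mm width. The six wheels are 46 mm in diameter, 52 mm apart along the arc, numbered along the track's y axis; each one's rolling direction is the arc's tangent. Each is spring-mounted: it sinks straight down under the finger (1 N to start, then 0.5 N per mm, at most 8 mm, hard stop beyond) and rises again when let go. This point is on the channel and does not sink or turn with the wheel.
- crown5 (a point): Topmost point of orange wheel 5 at rest, 60 mm above the bench, in the middle of its 22 mm width. The six wheels are 46 mm in diameter, 52 mm apart along the arc, numbered along the track's y axis; each one's rolling direction is the arc's tangent. Each is spring-mounted: it sinks straight down under the finger (1 N to start, then 0.5 N per mm, at most 8 mm, hard stop beyond) and rises again when let go. This point is on the channel and does not sink or turn with the wheel.
- crown6 (a point): Topmost point of orange wheel 6 at rest, 60 mm above the bench, in the middle of its 22 mm width. The six wheels are 46 mm in diameter, 52 mm apart along the arc, numbered along the track's y axis; each one's rolling direction is the arc's tangent. Each is spring-mounted: it sinks straight down under the finger (1 N to start, then 0.5 N per mm, at most 8 mm, hard stop beyond) and rises again when let go. This point is on the channel and does not sink or turn with the wheel.
- wheel1 (a joint): Angle of wheel 1 in rad, 0 at the start, when its white painted stripe is on top. It turns freely with slight drag and stays where left; positive when the top of the wheel has rolled towards the wheel 6 end, negative towards the wheel 1 end.
- wheel2 (a joint): Angle of wheel 2 in rad, 0 at the start, when its white painted stripe is on top. It turns freely with slight drag and stays where left; positive when the top of the wheel has rolled towards the wheel 6 end, negative towards the wheel 1 end.
- wheel3 (a joint): Angle of wheel 3 in rad, 0 at the start, when its white painted stripe is on top. It turns freely with slight drag and stays where left; positive when the top of the wheel has rolled towards the wheel 6 end, negative towards the wheel 1 end.
- wheel4 (a joint): Angle of wheel 4 in rad, 0 at the start, when its white painted stripe is on top. It turns freely with slight drag and stays where left; positive when the top of the wheel has rolled towards the wheel 6 end, negative towards the wheel 1 end.
- wheel5 (a joint): Angle of wheel 5 in rad, 0 at the start, when its white painted stripe is on top. It turns freely with slight drag and stays where left; positive when the top of the wheel has rolled towards the wheel 6 end, negative towards the wheel 1 end.
- wheel6 (a joint): Angle of wheel 6 in rad, 0 at the start, when its white painted stripe is on top. It turns freely with slight drag and stays where left; positive when the top of the wheel has rolled towards the wheel 6 end, negative towards the wheel 1 end.
- bin: Small open blue plastic bin, 48 x 48 mm, 36 mm high, loose on the bench about 80 mm past the last wheel at one end of the track (either end): it marks the loading end. Origin: centre of the underside.
- stop: Red painted block, 42 x 42 mm, 34 mm high, loose on the bench about 80 mm past the last wheel at the other end of the track: it marks the stop end. Origin: centre of the underside.
- spare: Spare orange wheel lying flat beside the track, 46 mm in diameter, 22 mm high, loose; leave alone. Origin: centre of the underside.
- driver: Screwdriver lying loose beside the track on its outer side, roughly along it; less than 40 mm high; leave alone. Origin: underside, x axis along the tool.
- jar: Glass jar, 64 mm in diameter, 85 mm high, at the left; leave alone. Origin: centre of the underside.
- can: Can, 60 mm in diameter, 110 mm high, at the right; leave alone. Origin: centre of the underside.
Mind the look-alikes: they are no part of the job. Of the things shaped like the bin, the blue one is meant.

How it is judged:
By the outcome, as a careful person would: the job done as asked, in the order asked, and still so for the second after the job is handed in, with the robot touching nothing.
It also fails if it takes over 42 s, if anything falls off the work surface, if the arm or the gripper's body presses on something with over 40 N, if the wrist force passes 120 N, or if a joint passes its speed limit or range.

### The arm

A 6-joint arm with a two-finger parallel gripper is mounted at the origin on the work surface. World frame = base frame: x ahead of the robot, y to its left, z up, the work surface at z = 0. Lengths are in m, angles in degrees, forces in N, time in s.
With the tool pointing down it reaches from about 0.4 to 0.825 m from the base axis. Payload 7 kg.
Tool frame: the origin (TCP) lies at the very end of the fingers, on their centre line; the grasp point (between the pads) lies r.grip_depth behind it (r.grip_depth is the distance from the TCP to the grasp point, in m); z points along the fingers, y is the direction in which the jaws open and shut (so a half turn about z gives the same grasp; the last joint's range is limited). The gripper opens to 88 mm and grips with 3 to 60 N. Pads are 19 mm wide; open, the fingers measure 130 mm over their backs; the gripper's body (78 mm by 193 mm) begins 47 mm behind the grasp point.
Start: joints at [80.564, 20.546, 0.682, 0, -70.136, -16.507], TCP at [0.295, 0.607, 0.227] pointing down, gripper open.
Joint ranges: [-176.03, 176.03], [-82.01, 121.73], [-58.28, 71.71], [-173.87, 95.51], [-174.79, -0.11], [-173.66, 173.66]. Speed limits (degrees/s): [136.94, 136.94, 172.46, 180, 180, 180].

### API

Orientations are given as [roll, pitch, yaw] about the fixed x, y, z axes, in that order (R = Rz(yaw) Ry(pitch) Rx(roll)).
In Python, from plant import r gives the robot as it stands. The module is installed in compiled form; this text tells all that it offers.
- The arm moves only by the tool step_arm, never from a script. Its argument "increments" is a list of rows, each a list of 3 entries, a list of its own where there are three numbers: the shift along the tool's x, y, z in m, then the turn, a rotation vector about the tool's x, y, z in rad, then the closure, from 0 (fully open) to 1 (shut). In form: [[[x, y, z], [wx, wy, wz], grip], ...]. A call has 1 to 10 rows; each row is the pose to reach, as a shift and turn from the pose commanded when the call began, along the tool's axes at that moment; what a row does not reach only later rows make up. A row lasts 1/10 s, in which the tool goes at most 50 mm and 8.59 degrees, less where a joint would pass 70% of its speed; a pose out of reach is approached as far as the arm can. A call with a gripper value outside its range is refused whole. The fingers move at their own pace and stop on an object; "force" is the grip in N (left out, the last holds). Time passes only in rows, so rows that repeat a pose let the fingers close. It gives the time, the measured TCP pose, the force and the opening at its end, in the units of the state.
- r.get_state(): the state, without advancing time (a new reading comes with each control period).
- r.capture(name): name is "scene" or "side" or "wrist"; returns a dict with "color" (480x640x3 uint8, red, green, blue), "intrinsics" (3x3 intrinsics, pixels), "rvec" (rotation vector, rad) and "tvec" (3), from world to camera coordinates, as OpenCV has them; the wrist camera has in their place "T_tool_cam" (4x4, takes a point from camera to tool coordinates, whose origin is the TCP and whose axes are the flange's). Camera axes: x right, y down, z forward; pixel columns grow to the right and rows downward; lengths in m; the calibration is good to about 2 mm. A picture is of the moment at which its call begins: read the wrist's pose just before it. There is no depth.
- r.close_job(): hands the job in, once; it reports no verdict.
The state is a dict: "time_s": time; "joints": joint angles; "qd": joint speeds; "joint_torque": joint torques, N m; "tcp_pos": TCP position; "eef_rot": TCP orientation; "contact_force": force on the tool from outside, world axes, zero at the start; "moment": the same for the moment, N m; "gripper_width": finger opening in m.
Only numpy, scipy, OpenCV 4.12 (cv2) and the standard library are available. Lean on these libraries where they do the work, as an engineer would, in place of code of your own. Each camera call takes 0.05 s, during which the arm holds its last target.

## Working session

There is one attempt and no reset: what is moved stays moved. The work goes in short steps, Python scripts to look and compute and a tool call to move; the robot and the scene stay as the last step left them, time stands still between calls to the robot, and variables do not carry over. Pictures are saved under pics/ and viewed, and the job is handed in when it is done.

Besides the shell and the picture viewer there is one more tool, called after "Call:" as name(argument=value, ...) on one line, values as JSON. step_arm: Moves the arm, as the interface text tells. Its arguments: {"type":"object","properties":{"increments":{"type":"array","items":{"type":"array"}},"force":{"type":"number"}},"required":["increments"]}

```bash
mkdir -p pics; python3 - <<'E'
from plant import r
import cv2,numpy as np
print(r.get_state(), r.grip_depth)
for n in ["scene","side","wrist"]:
    c=r.capture(n); cv2.imwrite(f"pics/{n}0.png",c["color"][:,:,::-1])
    np.savez(f"{n}0.npz",**c)
    print(n,{k:np.round(v,4).tolist() for k,v in c.items() if k!="color"})
E
```

```text
{'time_s': 0.0, 'joints': array([ 8.05625025e+01,  2.05902128e+01,  6.31395164e-01, -2.10532081e-02,
       -7.01375929e+01, -1.65073846e+01]), 'qd': array([-0.1598748 ,  0.08257311, -0.09988095,  0.09858908,  0.02697245,
        0.03317428]), 'joint_torque': array([-1.41306173e-03, -5.82718527e+01,  2.93050110e+01,  6.99699014e+00,
        6.95468858e-03, -1.54247537e-04]), 'tcp_pos': array([0.29511011, 0.606486  , 0.22561551]), 'eef_rot': array([ 1.79901939e+02, -8.42121620e-03, -2.59520446e+01]), 'contact_force': array([ 0.39068223, -0.10603746,  0.3079413 ]), 'moment': array([-0.04262397, -0.01239237, -0.02089088]), 'gripper_width': 0.08772693085912905} 0.0188
scene {'intrinsics': [[478.296, 0.0, 315.3449], [0.0, 478.296, 235.7574], [0.0, 0.0, 1.0]], 'rvec': [2.0765, 0.9921, -0.4737], 'tvec': [-0.3559, -0.1924, 1.5501]}
side {'intrinsics': [[618.8162, 0.0, 326.2094], [0.0, 618.8162, 241.7035], [0.0, 0.0, 1.0]], 'rvec': [2.46, -0.1003, 0.0312], 'tvec': [-0.5611, 0.0868, 1.2754]}
wrist {'intrinsics': [[381.8824, 0.0, 315.8181], [0.0, 381.8824, 243.9207], [0.0, 0.0, 1.0]], 'T_tool_cam': [[0.0012, -0.9615, -0.2748, 0.0751], [1.0, 0.0014, -0.0003, 0.001], [0.0006, -0.2748, 0.9615, -0.1582], [0.0, 0.0, 0.0, 1.0]]}
```

View pics/scene0.png

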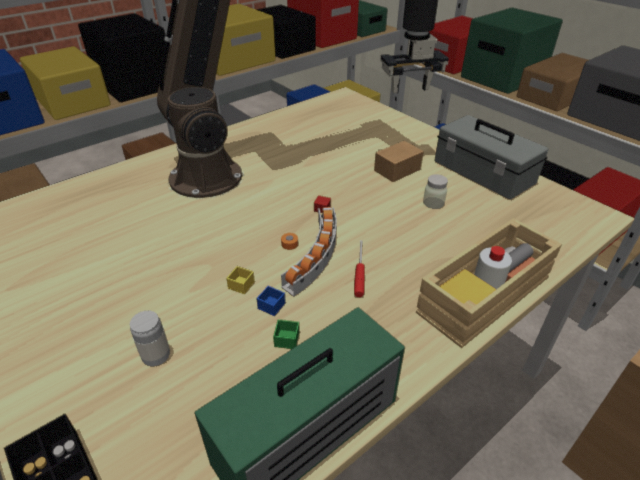

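View pics/side0.png

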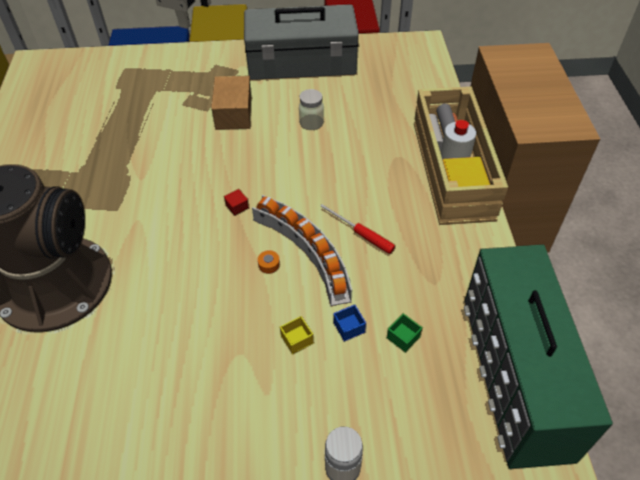

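View pics/wrist0.png

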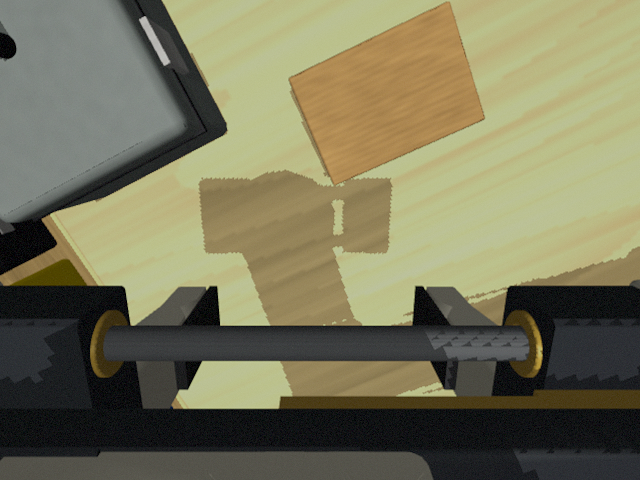

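Scene view: blue bin at (271,300), the yellow (240,279) and green (287,333) bins are look-alikes, and the red block is at (322,204). In the side view the track runs from (340,290) at the blue end to (263,203) at the red end. The spare wheel is at (268,261) and the screwdriver at (360,230). I'll enlarge crops next.

```bash
python3 - <<'E'
import cv2
a=cv2.imread("pics/side0.png")[180:350,210:410]; cv2.imwrite("pics/side0c.png",cv2.resize(a,None,fx=4,fy=3.5,interpolation=cv2.INTER_CUBIC))
a=cv2.imread("pics/side0.png")[185:310,240:365]; cv2.imwrite("pics/side0c.png",cv2.resize(a,None,fx=4.8,fy=4.8,interpolation=cv2.INTER_CUBIC))
a=cv2.imread("pics/scene0.png")[190:310,250:370]; cv2.imwrite("pics/scene0c.png",cv2.resize(a,None,fx=5,fy=5,interpolation=cv2.INTER_CUBIC))
E
```

```text
(no output)
```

View pics/side0c.png

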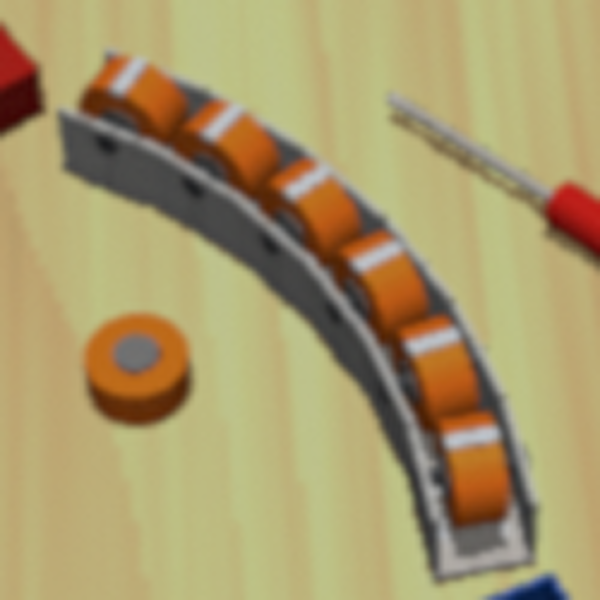

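View pics/scene0c.png

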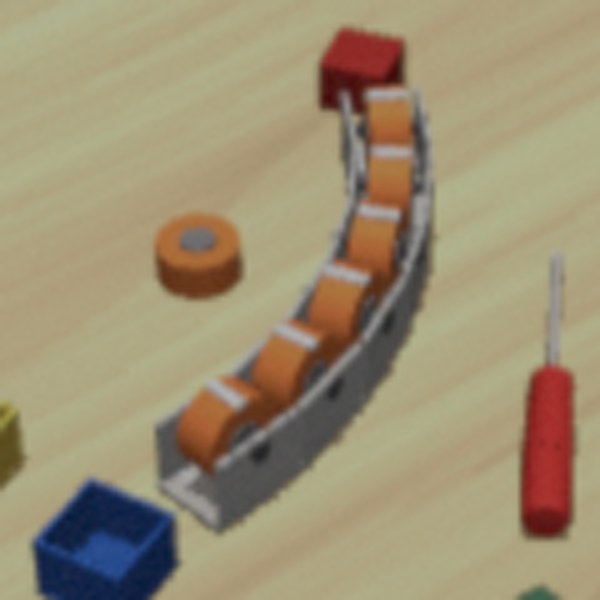

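```bash
cat > h.py <<'E'
import numpy as np,cv2
from scipy.optimize import least_squares
def P(n):
    d=np.load(n+"0.npz"); R=cv2.Rodrigues(d["rvec"])[0]; return d["intrinsics"],R,d["tvec"].reshape(3)
S=P("side");C=P("scene")
def tri(ps,pc):
    M=lambda c:c[0]@np.c_[c[1],c[2]]
    X=cv2.triangulatePoints(M(S),M(C),np.array(ps,float).reshape(-1,2).T,np.array(pc,float).reshape(-1,2).T)
    return (X[:3]/X[3]).T
def proj(c,X): return cv2.projectPoints(np.asarray(X,float).reshape(-1,1,3),cv2.Rodrigues(c[1])[0],c[2],c[0],None)[0].reshape(-1,2)
def crowns(p,z=.06,R=.298):
    # p: circle centre, heading angle of mid outward
    a=p[2]+(np.arange(6)-2.5)*.052/R
    return np.c_[p[0]+R*np.cos(a),p[1]+R*np.sin(a),np.full(6,z)],a
E
python3 - <<'E'
from h import *
s=(np.array([(471,437),(432,341),(376,255),(307,182),(221,122),(128,77)])+.5)/4.8-.5+[240,185]
c=(np.array([(227,394),(297,335),(346,275),(378,213),(391,152),(387,95)])+.5)/5-.5+[250,190]
X=tri(s,c);print(X.round(4)); print(np.linalg.norm(np.diff(X[:,:2],axis=0),axis=1).round(4))
for nm,f in [("tri",lambda p:(crowns(p)[0]-X)[:,:2].ravel()),("reproj",lambda p:np.r_[(proj(S,crowns(p)[0])-s).ravel(),(proj(C,crowns(p)[0])-c).ravel()])]:
    q=least_squares(f,[X[:,0].mean()-.2,X[:,1].mean()-.2,.6]);K,a=crowns(q.x)
    print(nm,q.x,np.abs(q.fun).max(),np.sqrt((q.fun**2).mean()));print(K.round(4),np.degrees(a).round(1));
print(proj(S,K)-s,proj(C,K)-c)
print(np.hypot(K[:,0],K[:,1]))
E
```

```text
[[ 0.5802 -0.0707  0.0585]
 [ 0.5685 -0.0197  0.0585]
 [ 0.5484  0.0279  0.0588]
 [ 0.5213  0.0711  0.0595]
 [ 0.4851  0.1101  0.0588]
 [ 0.4444  0.1412  0.0586]]
[0.0523 0.0516 0.0511 0.0532 0.0513]
tri [ 0.28474041 -0.11040131  0.56988229] 0.0005866987243390298 0.0003114528683740582
[[ 0.5801 -0.0707  0.06  ]
 [ 0.5687 -0.02    0.06  ]
 [ 0.5487  0.0279  0.06  ]
 [ 0.5207  0.0716  0.06  ]
 [ 0.4855  0.1098  0.06  ]
 [ 0.4442  0.1413  0.06  ]] [ 7.7 17.7 27.7 37.7 47.6 57.6]
reproj [ 0.28505821 -0.11128388  0.56989079] 0.7658534043218879 0.4062778017646482
[[ 0.5804 -0.0716  0.06  ]
 [ 0.569  -0.0209  0.06  ]
 [ 0.549   0.027   0.06  ]
 [ 0.521   0.0708  0.06  ]
 [ 0.4858  0.1089  0.06  ]
 [ 0.4445  0.1405  0.06  ]] [ 7.7 17.7 27.7 37.7 47.6 57.6]
[[ 0.21321613  0.34951188]
 [ 0.37067472  0.3023773 ]
 [ 0.3791815   0.45117334]
 [-0.07551591  0.43623717]
 [ 0.34913415  0.44034122]
 [ 0.05839309  0.16727771]] [[ 0.08106256 -0.7658534 ]
 [-0.02101868 -0.48665581]
 [ 0.29670614 -0.69088889]
 [ 0.1800045  -0.66712818]
 [ 0.15493503 -0.57645332]
 [ 0.07436916 -0.66292091]]
[0.58479736 0.56940548 0.54968285 0.52577961 0.49787777 0.4661898 ]
```

Call:
step_arm(increments=[[[0.03,0.027,0],[0,0,0.06],1],[[0.06,0.054,0],[0,0,0.12],1],[[0.09,0.081,0],[0,0,0.18],1],[[0.12,0.108,0],[0,0,0.24],1],[[0.15,0.135,0],[0,0,0.3],1],[[0.18,0.162,0],[0,0,0.36],1],[[0.21,0.189,0],[0,0,0.42],1],[[0.24,0.216,0],[0,0,0.48],1],[[0.27,0.243,0],[0,0,0.54],1],[[0.3,0.27,0],[0,0,0.6],1]], force=10)

```text
time_s: 1.15
tcp_pos: [0.4471, 0.2313, 0.2266]
eef_rot: [-180.0, 0.0, -60.4]
contact_force: [0.5, 0.2, 0.0]
gripper_width: 0.0133
```

```bash
cat >> h.py <<'E'
from scipy.spatial.transform import Rotation as Ro
CC=np.array([.2849,-.1108]); A0=np.degrees(.56988)
def arc(a,z):  # a deg
    t=np.radians(a); return [CC[0]+.298*np.cos(t),CC[1]+.298*np.sin(t),z], a-90
def rel(base,byaw,tgt,tyaw):
    B=Ro.from_euler('xyz',[180,0,byaw],degrees=True);T=Ro.from_euler('xyz',[180,0,tyaw],degrees=True)
    return B.inv().apply(np.array(tgt)-base),(B.inv()*T).as_rotvec()
E
python3 - <<'E'
from h import *
print(arc(1,.1)); print(rel([.4465,.2329,.227],-60.33,*arc(1,.1)))
E
```

```text
([np.float64(0.5828546131566046), np.float64(-0.10559918288168951), 0.1], -89)
(array([0.36161488, 0.04908111, 0.127     ]), array([ 0.00000000e+00, -6.12795987e-17,  5.00385897e-01]))
```

Call:
step_arm(increments=[[[0.045,0.006,0],[0,0,0.06],1],[[0.09,0.012,0.01],[0,0,0.12],1],[[0.135,0.018,0.02],[0,0,0.19],1],[[0.18,0.024,0.035],[0,0,0.25],1],[[0.225,0.031,0.05],[0,0,0.31],1],[[0.27,0.037,0.07],[0,0,0.37],1],[[0.315,0.043,0.09],[0,0,0.43],1],[[0.345,0.047,0.11],[0,0,0.48],1],[[0.3616,0.0491,0.127],[0,0,0.5],1],[[0.3616,0.0491,0.127],[0,0,0.5],1]])

```text
time_s: 2.15
tcp_pos: [0.5818, -0.1077, 0.0963]
eef_rot: [179.7, -0.0, -89.2]
contact_force: [-0.6, -0.3, 0.2]
gripper_width: 0.0004
```

```bash
python3 - <<'E'
from plant import r
import cv2,numpy as np
from h import *
st=r.get_state(); print(st)
W=r.capture("wrist");S_=r.capture("side")
cv2.imwrite("pics/wrist1.png",W["color"][:,:,::-1]);cv2.imwrite("pics/side1.png",S_["color"][:,:,::-1])
a=S_["color"][170:330,240:400,::-1]; cv2.imwrite("pics/side1c.png",cv2.resize(a,None,fx=3.7,fy=3.7,interpolation=cv2.INTER_CUBIC))
print((proj(S,[st["tcp_pos"]])-[240,170])*3.7)
E
```

```text
{'time_s': 2.15, 'joints': array([ 8.41206598e+00,  1.95427045e+01, -1.93861885e+01, -3.00941969e-02,
       -5.13778165e+01, -7.57794774e+00]), 'qd': array([ 2.44150907, -2.86268809,  0.71892468,  0.20490548, -2.00486546,
       -0.55250326]), 'joint_torque': array([ -1.09372057, -51.1879313 ,  25.11734605,   6.07526332,
         0.54969331,   0.11980874]), 'tcp_pos': array([ 0.58181394, -0.10768906,  0.09632379]), 'eef_rot': array([ 1.79692878e+02, -1.72409921e-02, -8.91846827e+01]), 'contact_force': array([-0.64253202, -0.29047349,  0.19685621]), 'moment': array([ 0.12063564,  0.06957172, -0.00297818]), 'gripper_width': 0.0004224235963982971}
[[372.56345579 407.72258579]]
```

View pics/side1c.png

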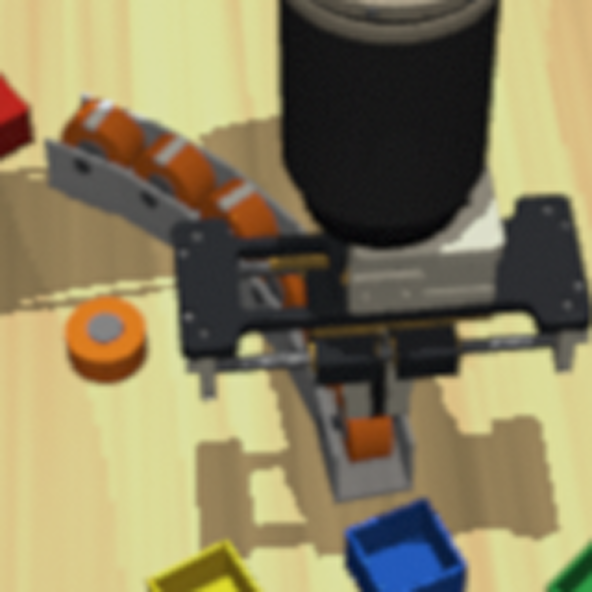

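View pics/wrist1.png

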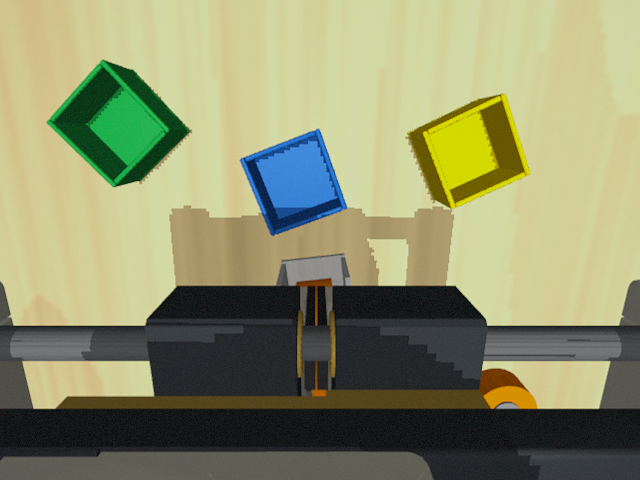

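Call:
step_arm(increments=[[[0,0,0.012],[0,0,0],1],[[0,0,0.024],[0,0,0],1],[[0,0,0.034],[0,0,0],1],[[0,0,0.034],[0,0,0],1],[[0,0,0.034],[0,0,0],1],[[0,0,0.034],[0,0,0],1],[[0,0,0.034],[0,0,0],1],[[0,0,0.034],[0,0,0],1]])

```text
time_s: 3.05
tcp_pos: [0.5836, -0.1056, 0.066]
eef_rot: [-180.0, 0.0, -89.0]
contact_force: [0.5, -0.3, 0.3]
gripper_width: 0.0007
```

```bash
python3 - <<'E'
from plant import r
import cv2,numpy as np
from h import *
st=r.get_state(); print(st)
for n,b in (("scene",(200,320,240,360)),("side",(200,320,270,390))):
    W=r.capture(n)["color"]
    cv2.imwrite(f"pics/{n}2c.png",cv2.resize(W[b[0]:b[1],b[2]:b[3],::-1],None,fx=5,fy=5,interpolation=cv2.INTER_CUBIC))
    print((proj(S if n=="side" else C,[st["tcp_pos"]])-[b[2],b[0]])*5)
E
```

```text
{'time_s': 3.05, 'joints': array([ 8.61863798e+00,  2.14875726e+01, -2.12436382e+01,  3.22241971e-03,
       -4.72263538e+01, -7.58889682e+00]), 'qd': array([-0.00682223,  0.01232404, -0.12832723, -0.11084996,  0.0976907 ,
       -0.04780671]), 'joint_torque': array([ 4.17922705e-02, -5.30283916e+01,  2.29284704e+01,  5.46857134e+00,
        2.75002053e-02,  3.07637436e-05]), 'tcp_pos': array([ 0.58359593, -0.10555161,  0.06597368]), 'eef_rot': array([-1.79957624e+02,  3.25792353e-03, -8.89680701e+01]), 'contact_force': array([ 0.4762959 , -0.32073725,  0.27337862]), 'moment': array([ 0.09162384, -0.05246342,  0.01064274]), 'gripper_width': 0.0007467803953119121}
[[220.39308418 364.09772907]]
[[356.36794823 442.06806608]]
```

View pics/side2c.png

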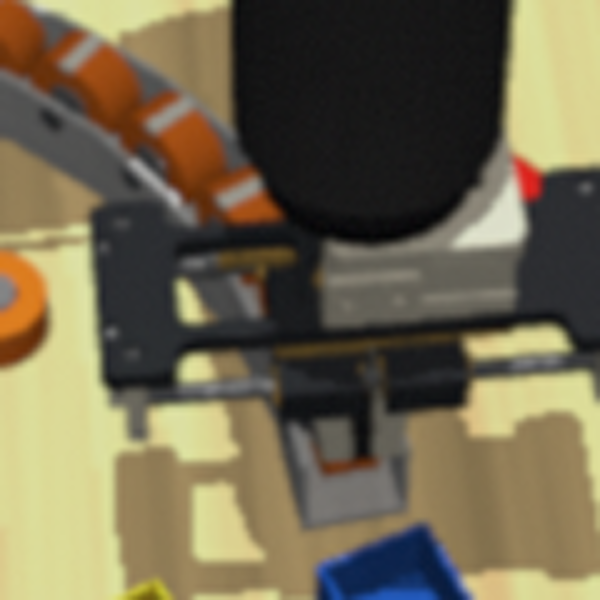

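View pics/scene2c.png

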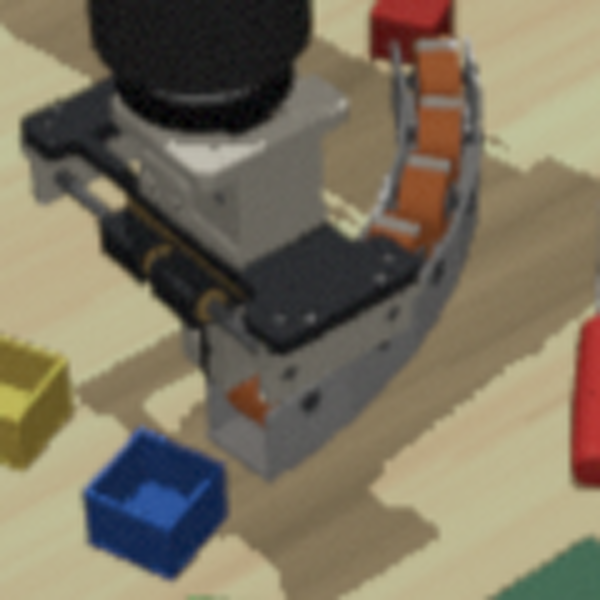

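Call:
step_arm(increments=[[[0,0,0.0095],[0,0,0],1],[[-0.0052,0.0,0.0095],[0,0,-0.0175],1],[[-0.0104,0.0002,0.0095],[0,0,-0.0349],1],[[-0.0156,0.0004,0.0095],[0,0,-0.0524],1],[[-0.0208,0.0007,0.0095],[0,0,-0.0698],1],[[-0.026,0.0011,0.0095],[0,0,-0.0873],1]])

```text
time_s: 3.75
tcp_pos: [0.5816, -0.0791, 0.0563]
eef_rot: [180.0, 0.0, -83.9]
contact_force: [-1.7, -0.1, 2.7]
gripper_width: 0.0009
```

```bash
python3 - <<'E'
from plant import r
s=r.get_state()
print(s["tcp_pos"],s["contact_force"],s["moment"])
E
```

```text
[ 0.58161909 -0.07905481  0.05629356] [-1.71951798 -0.13978995  2.73249916] [-0.01933263  0.65782848 -0.030387  ]
```

Call:
step_arm(increments=[[[-0.0052,0.0,0],[0,0,-0.0175],1],[[-0.0104,0.0002,0],[0,0,-0.0349],1],[[-0.0156,0.0004,0],[0,0,-0.0524],1],[[-0.0208,0.0007,0],[0,0,-0.0698],1],[[-0.026,0.0011,0],[0,0,-0.0873],1],[[-0.0311,0.0016,0],[0,0,-0.1047],1]])

```text
time_s: 4.35
tcp_pos: [0.577, -0.0483, 0.056]
eef_rot: [-180.0, 0.0, -77.9]
contact_force: [-0.8, -0.1, 0.9]
gripper_width: 0.0003
```

```bash
python3 - <<'E'
from plant import r
import cv2
s=r.get_state()
print(s["tcp_pos"],s["contact_force"],s["moment"])
for n,b in (("scene",(200,320,240,360)),("side",(200,320,270,390))):
    W=r.capture(n)["color"]
    cv2.imwrite(f"pics/{n}3c.png",cv2.resize(W[b[0]:b[1],b[2]:b[3],::-1],None,fx=5,fy=5,interpolation=cv2.INTER_CUBIC))
cv2.imwrite("pics/wrist3.png",r.capture("wrist")["color"][:,:,::-1])
E
```

```text
[ 0.57700234 -0.04826506  0.055958  ] [-0.82017314 -0.11327474  0.9184236 ] [ 0.09001243 -0.05459955 -0.03497303]
```

View pics/side3c.png

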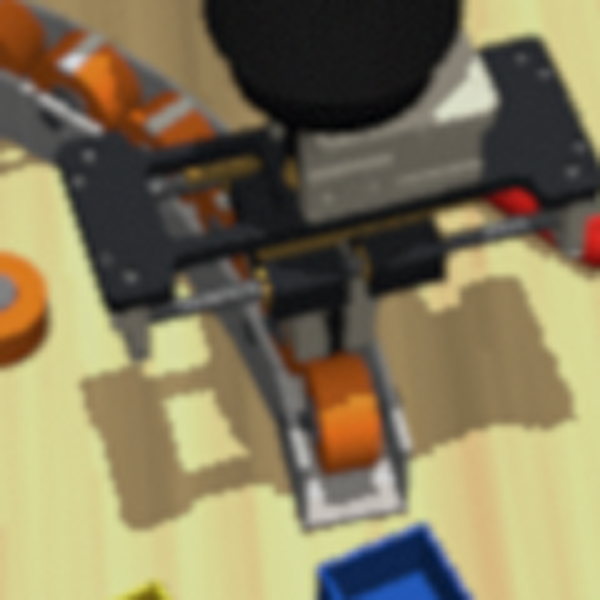

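View pics/wrist3.png

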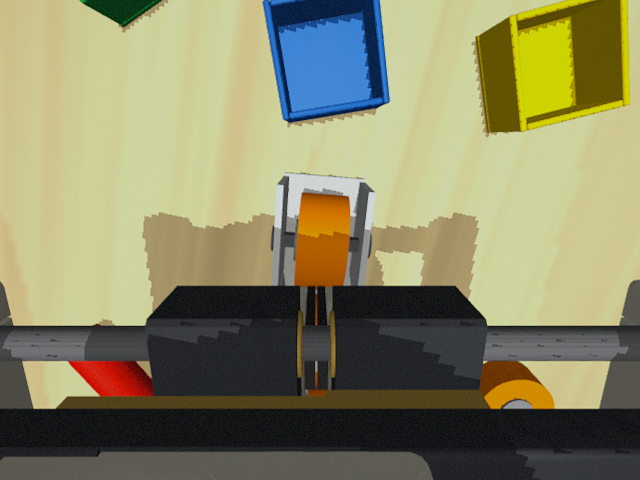

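Wheel 1's top at (350,400) in the side crop is plain orange, so its stripe has rolled away. The track and bin haven't moved and the force is about 2.7 N, so I'll continue.

Call:
step_arm(increments=[[[-0.0052,0.0,0],[0,0,-0.0175],1],[[-0.0104,0.0002,0],[0,0,-0.0349],1],[[-0.0156,0.0004,0],[0,0,-0.0524],1],[[-0.0208,0.0007,0],[0,0,-0.0698],1],[[-0.026,0.0011,0],[0,0,-0.0873],1],[[-0.0311,0.0016,0],[0,0,-0.1047],1],[[-0.0363,0.0022,0],[0,0,-0.1222],1],[[-0.0415,0.0029,0],[0,0,-0.1396],1],[[-0.0466,0.0037,0],[0,0,-0.1571],1],[[-0.0517,0.0045,0],[0,0,-0.1745],1]])

```text
time_s: 5.5
tcp_pos: [0.5617, 0.0014, 0.056]
eef_rot: [-180.0, 0.0, -67.9]
contact_force: [-0.4, -0.7, -0.9]
gripper_width: 0.0003
```

```bash
python3 - <<'E'
from plant import r
from h import *
s=r.get_state()
d=s["tcp_pos"][:2]-CC
print(s["tcp_pos"],s["eef_rot"],s["contact_force"],np.hypot(*d),np.degrees(np.arctan2(d[1],d[0])))
E
```

```text
[0.56172217 0.00136088 0.05597234] [-1.79982008e+02  3.75412112e-03 -6.78815340e+01] [-0.43960047 -0.71633374 -0.93675767] 0.29868139905039953 22.056463865459776
```

On the arc: radius is 298.7 mm and the angle 22.06°. Next, wheel 3.

Call:
step_arm(increments=[[[-0.0052,0.0,0],[0,0,-0.0175],1],[[-0.0104,0.0002,0],[0,0,-0.0349],1],[[-0.0156,0.0004,0],[0,0,-0.0524],1],[[-0.0208,0.0007,0],[0,0,-0.0698],1],[[-0.026,0.0011,0],[0,0,-0.0873],1],[[-0.0311,0.0016,0],[0,0,-0.1047],1],[[-0.0363,0.0022,0],[0,0,-0.1222],1],[[-0.0415,0.0029,0],[0,0,-0.1396],1],[[-0.0466,0.0037,0],[0,0,-0.1571],1],[[-0.0517,0.0045,0],[0,0,-0.1745],1]])

```text
time_s: 6.5
tcp_pos: [0.538, 0.0475, 0.056]
eef_rot: [-180.0, 0.0, -57.9]
contact_force: [-0.6, -0.5, -0.2]
gripper_width: 0.0005
```

```bash
python3 - <<'E'
from plant import r
from h import *
s=r.get_state()
d=s["tcp_pos"][:2]-CC
print(s["tcp_pos"],s["eef_rot"],s["contact_force"],np.hypot(*d),np.degrees(np.arctan2(d[1],d[0])))
for n,b in (("scene",(200,320,240,360)),("side",(185,305,250,370))):
    W=r.capture(n)["color"]
    cv2.imwrite(f"pics/{n}4c.png",cv2.resize(W[b[0]:b[1],b[2]:b[3],::-1],None,fx=5,fy=5,interpolation=cv2.INTER_CUBIC))
E
```

```text
[0.53798594 0.04752095 0.05597822] [-1.79987382e+02  5.89709493e-03 -5.78915185e+01] [-0.55039337 -0.50280067 -0.22581809] 0.2985264069860213 32.02853410726913
```

View pics/side4c.png

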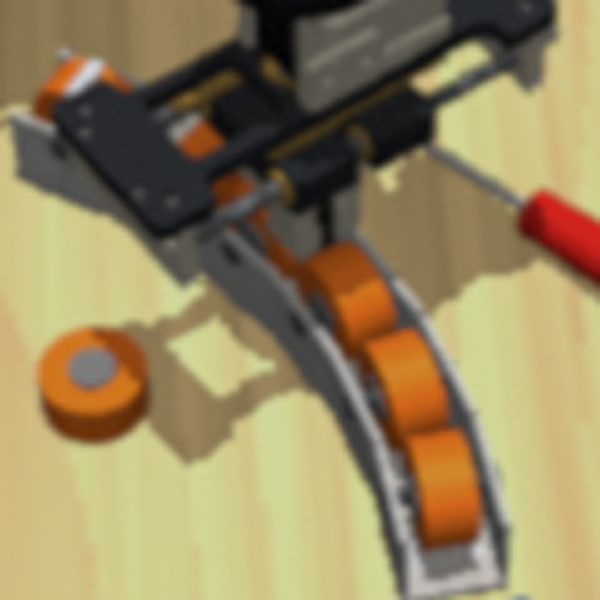

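View pics/scene4c.png

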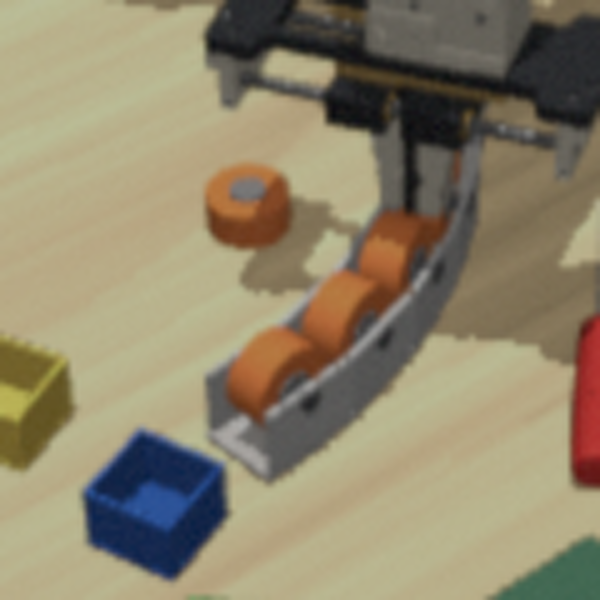

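Wheels 1–3 (side crop at (445,470), (410,370) and (355,290)) are plain orange on top, and the track is unmoved. On to wheels 4–6.

Call:
step_arm(increments=[[[-0.0052,0.0,0],[0,0,-0.0175],1],[[-0.0104,0.0002,0],[0,0,-0.0349],1],[[-0.0156,0.0004,0],[0,0,-0.0524],1],[[-0.0208,0.0007,0],[0,0,-0.0698],1],[[-0.026,0.0011,0],[0,0,-0.0873],1],[[-0.0311,0.0016,0],[0,0,-0.1047],1],[[-0.0363,0.0022,0],[0,0,-0.1222],1],[[-0.0415,0.0029,0],[0,0,-0.1396],1],[[-0.0466,0.0037,0],[0,0,-0.1571],1],[[-0.0517,0.0045,0],[0,0,-0.1745],1]])

```text
time_s: 7.6
tcp_pos: [0.5067, 0.0889, 0.056]
eef_rot: [-180.0, 0.0, -47.9]
contact_force: [0.5, -0.1, 0.3]
gripper_width: 0.0002
```

```bash
python3 - <<'E'
from plant import r
from h import *
s=r.get_state()
d=s["tcp_pos"][:2]-CC
print(s["tcp_pos"],s["eef_rot"],s["contact_force"],np.hypot(*d),np.degrees(np.arctan2(d[1],d[0])))
E
```

```text
[0.50669401 0.08893812 0.05598353] [-1.79985294e+02  4.72315036e-03 -4.78930105e+01] [ 0.53391691 -0.139883    0.34146163] 0.29847595785827924 42.00483565087717
```

Call:
step_arm(increments=[[[-0.0052,0.0,0],[0,0,-0.0175],1],[[-0.0104,0.0002,0],[0,0,-0.0349],1],[[-0.0156,0.0004,0],[0,0,-0.0524],1],[[-0.0208,0.0007,0],[0,0,-0.0698],1],[[-0.026,0.0011,0],[0,0,-0.0873],1],[[-0.0311,0.0016,0],[0,0,-0.1047],1],[[-0.0363,0.0022,0],[0,0,-0.1222],1],[[-0.0415,0.0029,0],[0,0,-0.1396],1],[[-0.0466,0.0037,0],[0,0,-0.1571],1],[[-0.0517,0.0045,0],[0,0,-0.1745],1]])

```text
time_s: 8.6
tcp_pos: [0.4687, 0.1243, 0.056]
eef_rot: [-180.0, 0.0, -37.9]
contact_force: [0.2, -0.1, -0.5]
gripper_width: 0.0004
```

```bash
python3 - <<'E'
from plant import r
from h import *
s=r.get_state()
d=s["tcp_pos"][:2]-CC
print(s["tcp_pos"],s["eef_rot"],s["contact_force"],np.hypot(*d),np.degrees(np.arctan2(d[1],d[0])))
W=r.capture("side")["color"];b=(185,305,250,370)
cv2.imwrite("pics/side5c.png",cv2.resize(W[b[0]:b[1],b[2]:b[3],::-1],None,fx=5,fy=5,interpolation=cv2.INTER_CUBIC))
E
```

```text
[0.46866084 0.12427153 0.05600115] [-1.79988255e+02  3.16585868e-03 -3.78936338e+01] [ 0.16167049 -0.05237138 -0.526239  ] 0.29837338000020125 51.98443909460175
```

View pics/side5c.png

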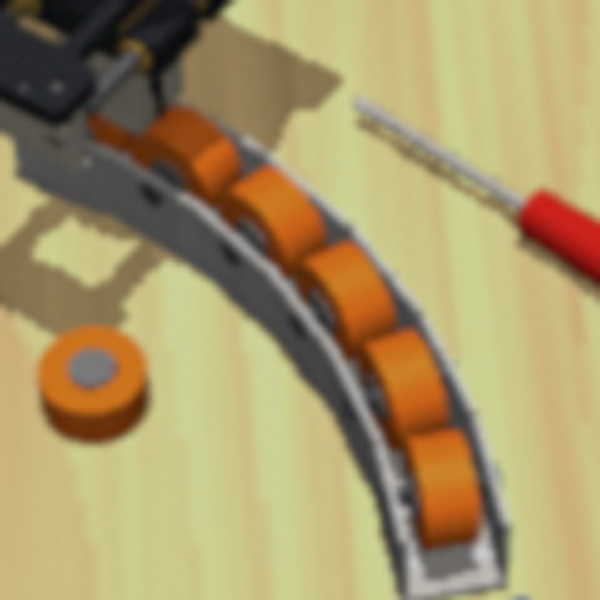

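Call:
step_arm(increments=[[[-0.0052,0.0,0],[0,0,-0.0175],1],[[-0.0104,0.0002,0],[0,0,-0.0349],1],[[-0.0156,0.0004,0],[0,0,-0.0524],1],[[-0.0208,0.0007,0],[0,0,-0.0698],1],[[-0.026,0.0011,0],[0,0,-0.0873],1],[[-0.0311,0.0016,0],[0,0,-0.1047],1],[[-0.0363,0.0022,0],[0,0,-0.1222],1],[[-0.0415,0.0029,0],[0,0,-0.1396],1],[[-0.0466,0.0037,0],[0,0,-0.1571],1],[[-0.0517,0.0045,0],[0,0,-0.1745],1]])

```text
time_s: 9.65
tcp_pos: [0.4251, 0.1525, 0.056]
eef_rot: [-180.0, 0.0, -27.9]
contact_force: [0.8, -0.3, 0.7]
gripper_width: 0.0006
```

Call:
step_arm(increments=[[[-0.0052,0.0,0],[0,0,-0.0175],1],[[-0.0104,0.0002,-0.002],[0,0,-0.0349],1],[[-0.0104,0.0002,-0.02],[0,0,-0.0349],1],[[-0.0104,0.0002,-0.06],[0,0,-0.0349],1],[[-0.0104,0.0002,-0.1],[0,0,-0.0349],1],[[-0.0104,0.0002,-0.14],[0,0,-0.0349],1],[[-0.0104,0.0002,-0.16],[0,0,-0.0349],1]])

```text
time_s: 10.35
tcp_pos: [0.417, 0.1576, 0.2198]
eef_rot: [-179.7, -0.1, -25.9]
contact_force: [0.0, 0.4, -0.6]
gripper_width: 0.0004
```

Call:
step_arm(increments=[[[-0.04,0,0],[0,0,0],1],[[-0.08,0,0],[0,0,0],1],[[-0.11,0,0],[0,0,0],1],[[-0.11,0,0],[0,0,0],1],[[-0.11,0,0],[0,0,0],1]])

```text
time_s: 10.85
tcp_pos: [0.3168, 0.2055, 0.2164]
eef_rot: [-179.9, -0.0, -25.8]
contact_force: [0.4, -0.4, 0.6]
gripper_width: 0.0005
```

```bash
python3 - <<'E'
from plant import r
from h import *
s=r.get_state()
print(s["tcp_pos"],s["eef_rot"],s["contact_force"],s["time_s"])
for n,b in (("scene",(190,310,240,360)),("side",(185,305,245,365))):
    W=r.capture(n)["color"]
    cv2.imwrite(f"pics/{n}6.png",W[:,:,::-1])
    cv2.imwrite(f"pics/{n}6c.png",cv2.resize(W[b[0]:b[1],b[2]:b[3],::-1],None,fx=5,fy=5,interpolation=cv2.INTER_CUBIC))
E
```

```text
[0.31682153 0.20552461 0.21641663] [-1.79931156e+02 -3.84486241e-03 -2.58024757e+01] [ 0.39410301 -0.40744242  0.64633714] 10.85
```

View pics/side6c.png

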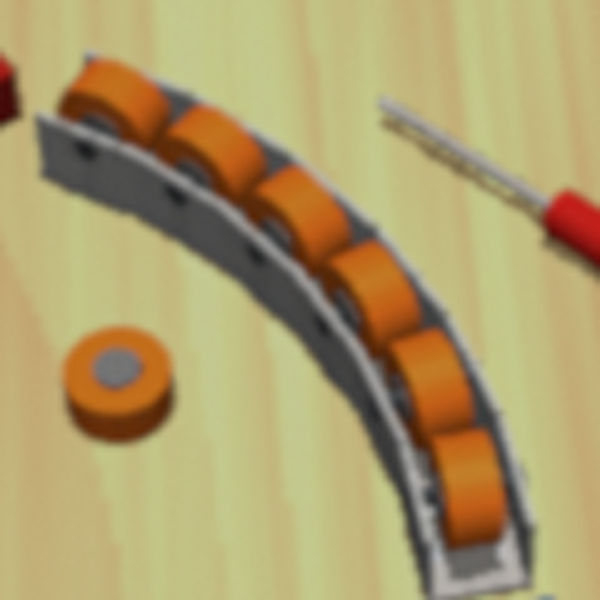

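View pics/scene6c.png

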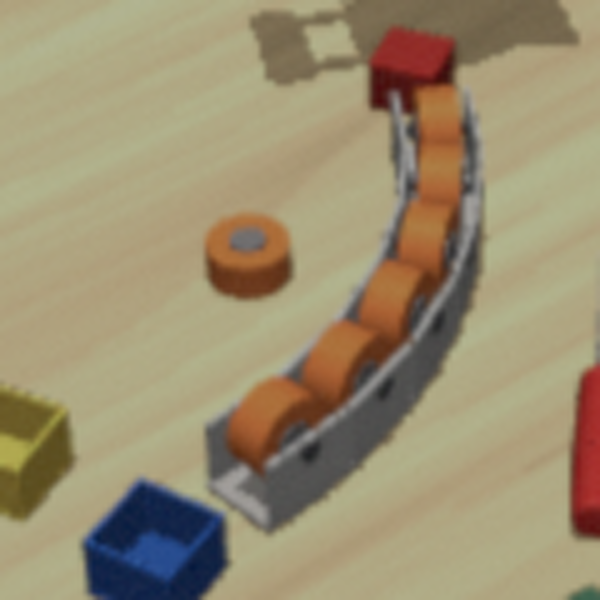

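View pics/side6.png

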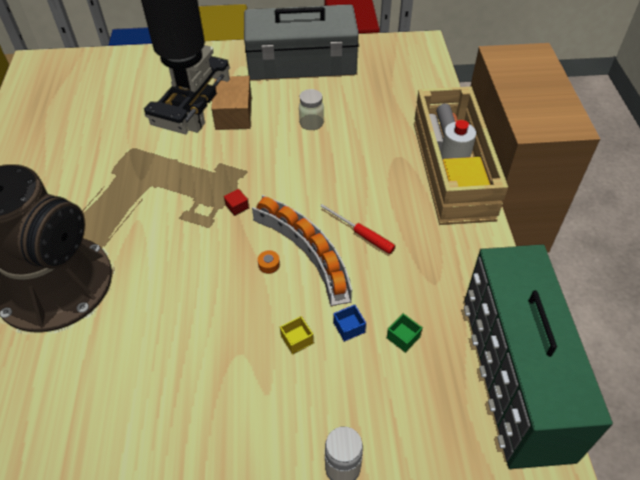

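All six wheel tops are plain orange in both views, and everything looks to be in place. I'll compare pixels against the first picture, then hand in.

```bash
python3 - <<'E'
from h import *
from plant import r
a=cv2.imread("pics/side0.png",0).astype(np.float32);b=cv2.imread("pics/side6.png",0).astype(np.float32)
for n,(x0,x1,y0,y1) in dict(track=(250,352,195,308),trackend=(320,356,285,308),bin=(328,370,302,343),spare=(252,285,245,276),driver=(318,400,200,256),stop=(222,250,186,216)).items():
    print(n,np.round(cv2.phaseCorrelate(a[y0:y1,x0:x1],b[y0:y1,x0:x1]),2))if 0 else print(n,np.round(cv2.phaseCorrelate(a[y0:y1,x0:x1].copy(),b[y0:y1,x0:x1].copy())[0],2))
r.close_job()
E
```

```text
track [-0.02 -0.06]
trackend [-0.05  0.03]
bin [0.47 0.49]
spare [-0.03 -0.02]
driver [-0.07  0.04]
stop [-0.16 -0.41]
the job is handed in; nothing more can be done
```

I stroked the closed fingertips along the arc over wheels 1 to 6, from the blue bin to the red block. I then lifted clear and handed the job in at about 11 s of the 42 s allowed.

- **Wheels:** in the last side and scene pictures all six tops are plain orange, with every white stripe gone from the top. I can't see where the stripes ended up, so that they rolled towards the red block follows from the stroke direction.
- **Force:** the one reading taken with the finger on a wheel was 2.7 N vertical with about 1.7 N sideways. I only read the force at the end of each move, so I don't have the peaks. The finger stayed at 56 mm throughout, about 4 mm into the wheels.
- **Position fit:** the six crowns fitted the given 298 mm arc to within 0.6 mm. Triangulated heights came out at 58.5–59.5 mm against the stated 60 mm, which is inside the 2 mm calibration error.
- **Things around it:** comparing the first and last side pictures, the track, spare wheel and screwdriver shifted less than 0.1 px.
- **Less certain check:** the same comparison gave about 0.7 px for the bin and 0.4 px for the red block, roughly 1 mm or less. They look unmoved in the pictures and the finger was planned to stay clear of both. I put it down to the estimate rather than real movement, but did not check further.

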